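# Antenna tester: load the piece, fit the knob, hold the test switch in

## Robot

A 6-joint arm with a two-finger parallel gripper is mounted at the origin on the work surface. World frame = base frame: x ahead of the robot, y to its left, z up, the work surface at z = 0. Lengths are in m, angles in rad, forces in N, time in s.
With the tool pointing down it reaches from about 0.35 to 0.85 m from the base axis. Payload 8.1 kg.
Tool frame: the origin (TCP) lies midway between the tips of the shut fingers; the grasp point (between the pads) lies 19 mm behind it; z points along the fingers, y is the direction in which the jaws open and shut (so a half turn about z gives the same grasp; the last joint's range is limited). The gripper opens to 93 mm and grips with 3 to 60 N. Pads are 15 mm wide; open, the fingers measure 128 mm over their backs; the gripper's body (75 mm by 188 mm) begins 65 mm behind the grasp point.
Start: joints at [1.157, 0.13, 1.488, -0, 1.523, -0.085], TCP at [0.194, 0.568, 0.219] pointing down, gripper open.
Joint ranges: [-2.96, 2.96], [-0.89, 2.26], [0.02, 2.5], [-1.34, 4.48], [0, 2.73], [-2.66, 2.66]. Speed limits (rad/s): [2.39, 2.39, 2.79, 3.14, 3.14, 3.14].

## Interface

Orientations are given as a rotation vector (axis times angle).
In Python, from plant import robot gives the robot as it stands. The module is installed in compiled form; this text tells all that it offers.
- The arm moves only by the shell command python3 -m pendant 'ROWS' [FORCE]. ROWS is JSON, a list of rows, each an object with "translation": the shift along the tool's x, y, z in mm, a list of three; "twist": the turn, a rotation vector about the tool's x, y, z in rad, a list of three; "grip": the opening, from -1 (shut) to 1 (fully open). A call has exactly 10 rows; each row shifts and turns the pose as measured when the row begins, along the tool's axes as they then stand; what a row does not reach is not made up. A row lasts 1/10 s, in which the tool goes at most 50 mm and 8.59 degrees, less where a joint would pass 70% of its speed; a pose out of reach is approached as far as the arm can. A call is refused whole if a number of a shift passes 50 or a number of a turn 0.15, either way. A call with a gripper value outside its range is refused whole. The fingers move at their own pace and stop on an object; FORCE is the grip in N (left out, the last holds). Time passes only in rows, so rows that do not move let the fingers close, or fill a call up. It gives the time, the measured TCP pose, the force and the opening at its end, in the units of the state.
- robot.read_state(): the state, without advancing time (a new reading comes with each control period).
- robot.read_camera(name): name is "scene" or "top" or "wrist"; returns (picture, depth): 420x560x3 uint8, red, green, blue; 420x560 float32, m along the optical axis (not along the pixel's ray), 0 where there is no reading.
- robot.camera_info(name): a dict with "vertical_fov" (degrees; the focal length in pixels is half the picture's height over the tangent of half this angle, whatever the lens; pixels are square), "cx", "cy" (the principal point, pixels), "cam_to_world" (4x4, takes a point from camera to world coordinates). Camera axes: x right, y up, looking along -z (the intrinsics and any distortion apply to the point x, -y, -z); pixel columns grow to the right and rows downward; lengths in m; the calibration is good to about 2 mm. A picture is of the moment at which its call begins: read the wrist's pose just before it. camera_info takes no time and is no camera call; for the wrist camera it gives the pose at the moment of the call.
- robot.close_job(): hands the job in, once; it reports no verdict.
The state is a dict: "t": time; "q": joint angles; "dq": joint speeds; "joint_torque": joint torques, N m; "tool_pos": TCP position; "orientation": TCP orientation; "force": force on the tool from outside, world axes, zero at the start; "wrist_torque": the same for the moment, N m; "opening": finger opening in m.
Only numpy, scipy, OpenCV 4.12 (cv2) and the standard library are available. Lean on these libraries where they do the work, as an engineer would, in place of code of your own. Each camera call takes 0.05 s, during which the arm holds its last target. There are 200 camera calls.

## Task

Set the ceramic antenna piece down gently, flat on the tester's stage plate between the stop pins, and let go of it; then fit the loose knob on the tester's D-shaped spindle, flat to flat and fully home. Press the knob fully in to run the test and finish while still holding it pressed. Leave the caliper, the waveguide section and the wrench where they lie.

Things in the scene. Friction and masses are not known exactly. Their poses are not given: they have to be found in the camera images.
- antenna: Ceramic patch antenna piece, loose on the bench on one side of the tester, the knob on the other: cream block 64 (its x) x 36 (its y) x 8 mm high with a silvery patch on top, 60 g. Origin: centre of its underside; z up. It may lie on the stage either way round (half a turn is the same).
- knob: Black pointer knob, loose, upright on the bench: round skirt 42 mm across, 8 mm high; above it a grip bar 40 (its x) x 16 mm (its y), from 8 to 30 mm above the underside. A white line marks the bar's +x end. In the underside, on the axis, a D-bore 11 mm across, 16 mm deep; its flat lies on the white-line (+x) side, 1.5 mm from the axis. 40 g. Origin: centre of the underside; z up.
- stage (a point): Middle of the aluminium stage plate's upper face, 66 mm above the bench; a black round window marks it. x: the way the antenna's 64 mm length must lie; z up. Eight stop pins, 6 mm thick, 7.5 mm high, tapered tips: two along each long side (at x +-26 mm), two at each short end (at y +-10 mm), with 2 mm play on every side of a centred piece.
- spindle_tip (a point): Top of the upright steel D-spindle, on its axis, 84 mm above the bench, 24 mm above the panel. Diameter 10 mm; its flat is 1 mm from the axis on the side of this point's +x; the top 2 mm is tapered. At its foot a collar, 16 mm across, 3 mm high, and an index disc whose red line points to the flat's side. z up. With the knob home its underside is 16 mm below this point.
- selector (a joint): Turn of the spindle in the panel, rad, counter-clockwise from above positive, 0 when the flat faces the x direction of stage. Stiff (0.15 N m), within +-2.6; it stays where it stands, and any angle is good.
- spindle (a joint): How far the spindle is pushed down into the panel, m: 0 out, 0.004 fully in at a hard stop. Spring: it begins to move at 3 N and needs 8 N to be fully in; it comes out again when let go.
- caliper: Bystander: steel caliper with a dark slider, 190 mm long (its y), up to 12 mm high, lying far right. Origin under the middle of the beam.
- waveguide: Bystander: aluminium waveguide section, 86 mm long (its x) with two square flanges 50 mm across, lying far left. Origin under its middle.
- wrench: Bystander: small steel wrench, 150 mm long (its x), lying between the robot and the tester. Origin under its middle.
- tester: Antenna tester: heavy light-grey case 200 (its x) x 300 (its y) x 60 mm high, stays put. On its top the aluminium stage plate (110 x 120 x 6 mm, on the +y half) and a dark control panel with display, keys and the D-spindle (on the -y half). Origin: centre of the underside; its front faces -x.

How it is judged:
On the way, in this order (a step that is already met when the one before it is completed fails the run):
1. the antenna piece lies flat on the stage plate between the stop pins, let go and at rest (x of antenna in the frame of stage between -0.0035 and 0.0035 m and y of antenna in the frame of stage between -0.0035 and 0.0035 m and z of antenna in the frame of stage between -0.002 and 0.0015 m and angle between the x axis of antenna and the x axis of stage, either way round below 0.12 rad and angle between antenna's own z axis and vertical below 0.04 rad and contact force between the fingers and antenna below 0.05 N and linear speed of antenna below 0.02 m/s), for 0.2 s.
2. the knob is fully home on the spindle, flat to flat (z of knob in the frame of spindle_tip below -0.0145 m and horizontal distance between knob and spindle_tip below 0.002 m and angle between the x axis of knob and the x axis of spindle_tip, either way round below 0.25 rad and angle between knob's own z axis and vertical below 0.1 rad), for 0.2 s.
At the end, for the whole second after the job is handed in: Antenna flat between the pins (3.5 mm of centre, 0.12 rad, 1.5 mm of the plate), untouched, at rest; knob home on the spindle (underside 14.5 mm or more below its top, axes within 2 mm, flats 0.25 rad, upright 0.1 rad), fingers on it (over 2 N), spindle pushed in more than 3 of 4 mm (all of step 1 and all of step 2 and value of joint spindle above 0.003 m and contact force between the fingers and knob above 2 N); the arm keeps its last pose, push and grip.
It fails at once if the ceramic antenna piece is dropped or thrown (faster than 0.6 m/s out of the fingers) (linear speed of antenna above 0.6 m/s and contact force between the fingers and antenna below 0.05 N).
It fails at once if the caliper is moved more than 20 mm (distance of caliper from where it was at the start of the episode above 0.02 m).
It fails at once if the waveguide section is moved more than 20 mm (distance of waveguide from where it was at the start of the episode above 0.02 m).
It fails at once if the wrench is moved more than 20 mm (distance of wrench from where it was at the start of the episode above 0.02 m).
It also fails if it takes over 51 s, if anything falls off the work surface, if the arm or the gripper's body presses on something with over 40 N, if the wrist force passes 120 N, or if a joint passes its speed limit or range.

## Working session

There is one attempt and no reset: what is moved stays moved. The work goes in short steps, Python scripts to look and compute and a shell command to move; the robot and the scene stay as the last step left them, time stands still between calls to the robot, and variables do not carry over. Pictures are saved under pics/ and viewed, about 8 in all and at most 12, crops included, and the job is handed in when it is done.

```bash
mkdir -p pics; cat > h.py <<'E'
import numpy as np, cv2
from plant import robot
from scipy.spatial.transform import Rotation as R
def snap(n,f):
    i=robot.camera_info(n); p,d=robot.read_camera(n)
    cv2.imwrite('pics/%s.png'%f,p[:,:,::-1]); np.savez('pics/%s.npz'%f,p=p,d=d,T=np.array(i['cam_to_world']),k=np.array([210/np.tan(np.radians(i['vertical_fov'])/2),i['cx'],i['cy']]))
    return i
def px(f,u,v,z=None):
    a=np.load('pics/%s.npz'%f); F,cx,cy=a['k']; T=a['T']
    r=np.array([(u-cx)/F,-(v-cy)/F,-1])
    if z is None: s=a['d'][int(round(v)),int(round(u))]
    else: s=(z-T[2,3])/(T[:3,:3]@r)[2]
    return T[:3,:3]@(r*s)+T[:3,3]
E
python3 - <<'E'
from h import *
for n in ['top','scene']:
    i=snap(n,n+'0'); print({k:(v if k!='cam_to_world' else np.round(v,3).tolist()) for k,v in i.items()})
s=robot.read_state(); print(s)
E
```

```text
{'vertical_fov': 51.4513833055189, 'cx': 281.38465025102823, 'cy': 208.06295688653873, 'cam_to_world': [[-0.016, 0.995, -0.099, 0.453], [-1.0, -0.018, -0.017, -0.027], [-0.019, 0.099, 0.995, 1.041], [0.0, 0.0, 0.0, 1.0]]}
{'vertical_fov': 47.73136081147905, 'cx': 280.84504930036513, 'cy': 215.0815302555907, 'cam_to_world': [[-0.585, -0.639, 0.5, 1.177], [0.811, -0.462, 0.359, 0.47], [0.002, 0.615, 0.788, 1.113], [0.0, 0.0, 0.0, 1.0]]}
{'t': 0.1, 'q': array([ 1.15660138e+00,  1.31088459e-01,  1.48913805e+00, -2.90061248e-05,
        1.52297230e+00, -8.54079624e-02]), 'dq': array([-9.22735800e-04,  1.07701507e-05, -1.65547352e-03,  1.96589220e-03,
       -1.89734115e-04, -1.63866413e-03]), 'joint_torque': array([ 9.25627319e-04, -5.61339605e+01, -4.93094516e+01,  7.70291314e-02,
        2.90000334e-02, -9.94115817e-05]), 'tool_pos': array([0.19353291, 0.56741259, 0.2177084 ]), 'orientation': array([-5.14071572e-01, -3.09887246e+00,  2.45559494e-03]), 'force': array([0.28048943, 0.64968925, 0.54169986]), 'wrist_torque': array([-0.04171731, -0.02909848, -0.00188448]), 'opening': 0.09293616745586764}
```

View pics/top0.png

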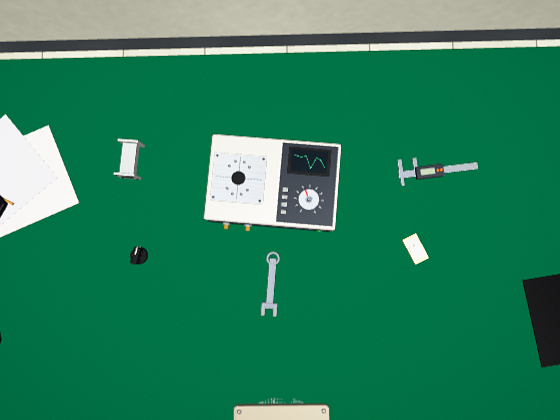

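The top view shows the knob at about (139,256), the antenna at (416,249), the stage window at (238,178), the spindle at (308,199), and the wrench at (270,285). I'll enlarge these.

```bash
python3 - <<'E'
from h import *
p=cv2.imread('pics/top0.png')
def c(u,v,w,h,s): return cv2.resize(p[v:v+h,u:u+w],None,fx=s,fy=s,interpolation=cv2.INTER_CUBIC)
a=np.vstack([c(395,229,40,40,7),c(119,236,40,40,7)])
b=c(204,130,64,100,5.6); d=c(278,170,64,60,5.6)
H=600; im=np.zeros((600,800,3),np.uint8)
im[:560,:280]=a; im[:336,290:648]=c(204,140,64,60,5.6)[:336,:358]
im[340:600,290:648]=d[:260,:358]
cv2.imwrite('pics/c1.png',im)
# antenna mask
m=cv2.inRange(cv2.cvtColor(p,cv2.COLOR_BGR2HSV),(0,0,120),(179,110,255)); m[:,:395]=0;m[:,435:]=0;m[:229]=0;m[269:]=0
cs,_=cv2.findContours(m,0,1); r=cv2.minAreaRect(max(cs,key=cv2.contourArea)); B=cv2.boxPoints(r)
W=np.array([px('top0',u,v,.008) for u,v in B]); print('ant',W.mean(0),np.diff(W,axis=0).round(4))
print('stage',px('top0',238,178,.066),px('top0',238,178))
print('spindle',px('top0',308,199,.084), px('top0',308,199)); print('knob',px('top0',139,256,.03))
E
```

```text
ant [ 0.45478988 -0.32120285  0.008     ] [[ 0.0175 -0.0345  0.    ]
 [-0.0596 -0.0287  0.    ]
 [-0.0173  0.0343  0.    ]]
stage [0.62037494 0.08736933 0.066     ] [0.6200045  0.08711695 0.06815743]
spindle [ 0.56741232 -0.06935276  0.084     ] [ 0.5670086  -0.06920217  0.087376  ]
knob [0.44780233 0.32278397 0.03      ]
```

View pics/c1.png

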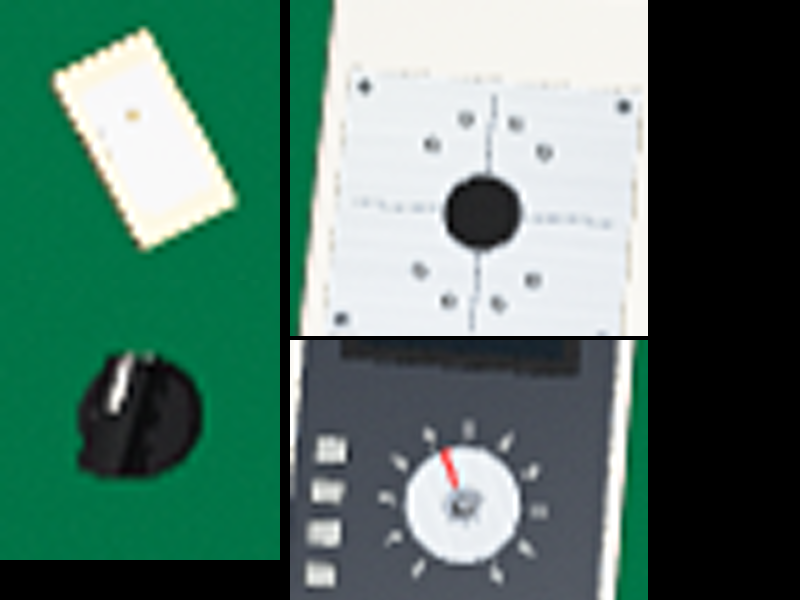

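The crops show the antenna tilted about 26°. The stage's long axis runs roughly vertical in the image: pin pairs at crop (466,118)/(516,123) and (449,300)/(499,303). The red line points up and left, and the knob's white line points up with a slight right lean.

```bash
cat >> h.py <<'E'
def go(xyz=None,ang=None):
    """ang: wanted world angle of tool y (mod pi), rad. prints tool shift mm and twist needed"""
    s=robot.read_state(); M=R.from_rotvec(s['orientation']).as_matrix(); y=np.arctan2(M[1,1],M[0,1])
    print('t',round(s['t'],2),'tcp',s['tool_pos'].round(4),'tooly',round(y,4),'F',s['force'].round(1),'op',round(s['opening'],4),'q',s['q'].round(3),'tilt err tool xy',(M.T@[0,0,-1])[:2].round(4))
    if xyz is not None: print('shift mm',(M.T@(np.array(xyz)-s['tool_pos'])*1000).round(1))
    if ang is not None:
        d=(ang-y+np.pi/2)%np.pi-np.pi/2; print('twist z',-round(d,4),'alt',-round(d-np.sign(d)*np.pi,4))
E
python3 - <<'E'
from h import *
f=lambda cu,cv,u0,v0,y0:(u0+(cu-290+.5)/5.6-.5, v0+(cv-y0+.5)/5.6-.5)
pins=[(466,118),(516,123),(432,145),(545,152),(420,270),(534,280),(449,300),(499,303)]
loc=np.array([(37,10),(37,-10),(26,23),(26,-23),(-26,23),(-26,-23),(-37,10),(-37,-10)])/1000
W=np.array([px('top0',*f(*p,204,140,0),.0735)[:2] for p in pins])
a=loc-loc.mean(0);b=W-W.mean(0); th=np.arctan2((a[:,0]*b[:,1]-a[:,1]*b[:,0]).sum(),(a*b).sum()); print('stage pins',W.mean(0),'ang',th)
print(((np.array([[np.cos(th),-np.sin(th)],[np.sin(th),np.cos(th)]])@a.T).T-b).round(4).tolist())
print('window',px('top0',*f(482,212,204,140,0),.066))
A=px('top0',*f(443,450,278,170,340),.061);B=px('top0',*f(457,487,278,170,340),.061);C=px('top0',*f(463,503,278,170,340),.061); D=A-B; print('red',A,B,'discC',C,'ang',np.arctan2(D[1],D[0]),np.arctan2((A-C)[1],(A-C)[0]))
go([.4548,-.3212,.15],.4485+np.pi/2)
E
```

```text
stage pins [0.62070341 0.08651181] ang -0.09717623586856794
[[-0.0004, -0.0001], [0.0001, 0.0002], [0.0007, 0.0001], [0.0, -0.0001], [-0.0002, 0.0001], [0.0002, 0.0001], [-0.0001, -0.0002], [-0.0004, -0.0]]
window [0.6216509  0.08764585 0.066     ]
red [ 0.5925832  -0.06386972  0.061     ] [ 0.5773892  -0.06920365  0.061     ] discC [ 0.57083442 -0.07148307  0.061     ] ang 0.33761455790656186 0.3367272835003526
t 0.1 tcp [0.1935 0.5674 0.2177] tooly 1.242 F [0.3 0.6 0.5] op 0.0929 q [ 1.157  0.131  1.489 -0.     1.523 -0.085] tilt err tool xy [-0.0001  0.0016]
shift mm [-534.2 -756.5   68.9]
twist z -0.7773 alt 2.3643
```

```bash
python3 -m pendant '[{"translation":[-38,-31,0],"twist":[0,0,0],"grip":1},{"translation":[-38,-31,0],"twist":[0,0,0],"grip":1},{"translation":[-38,-31,0],"twist":[0,0,0],"grip":1},{"translation":[-38,-31,0],"twist":[0,0,0],"grip":1},{"translation":[-38,-31,0],"twist":[0,0,0],"grip":1},{"translation":[-38,-31,0],"twist":[0,0,0],"grip":1},{"translation":[-38,-31,0],"twist":[0,0,0],"grip":1},{"translation":[-38,-31,0],"twist":[0,0,0],"grip":1},{"translation":[-38,-31,0],"twist":[0,0,0],"grip":1},{"translation":[-38,-31,0],"twist":[0,0,0],"grip":1}]' && python3 -m pendant '[{"translation":[-15.5,-44,5],"twist":[0,0,0],"grip":1},{"translation":[-15.5,-44,5],"twist":[0,0,0],"grip":1},{"translation":[-15.5,-44,5],"twist":[0,0,0],"grip":1},{"translation":[-15.5,-44,5],"twist":[0,0,0],"grip":1},{"translation":[-15.5,-44,5],"twist":[0,0,0],"grip":1},{"translation":[-15.5,-44,5],"twist":[0,0,0],"grip":1},{"translation":[-15.5,-44,5],"twist":[0,0,0],"grip":1},{"translation":[-15.5,-44,5],"twist":[0,0,0],"grip":1},{"translation":[-15.5,-44,5],"twist":[0,0,0],"grip":1},{"translation":[-15.5,-44,5],"twist":[0,0,0],"grip":1}]' && python3 -m pendant '[{"translation":[0,0,0],"twist":[0,0,0.15],"grip":1},{"translation":[0,0,0],"twist":[0,0,0.15],"grip":1},{"translation":[0,0,0],"twist":[0,0,0.15],"grip":1},{"translation":[0,0,0],"twist":[0,0,0.15],"grip":1},{"translation":[0,0,0],"twist":[0,0,0.15],"grip":1},{"translation":[0,0,0],"twist":[0,0,0.15],"grip":1},{"translation":[0,0,0],"twist":[0,0,0.15],"grip":1},{"translation":[0,0,0],"twist":[0,0,0.15],"grip":1},{"translation":[0,0,0],"twist":[0,0,0.15],"grip":1},{"translation":[0,0,0],"twist":[0,0,0.15],"grip":1}]'; python3 -c "
from h import *
go([.4548,-.3212,.15],.4485+np.pi/2)"
```

```text
t: 1.1
tool_pos: [0.4538, 0.1441, 0.2126]
orientation: [-0.496, -3.097, 0.011]
force: [0.5, 0.6, -0.0]
opening: 0.0929
t: 2.1
tool_pos: [0.4606, -0.3419, 0.1612]
orientation: [-0.498, -3.096, 0.008]
force: [0.3, 0.3, 1.0]
opening: 0.0931
t: 3.1
tool_pos: [0.4545, -0.3471, 0.152]
orientation: [-2.474, -1.914, 0.018]
force: [0.3, 1.1, -0.0]
opening: 0.0926
t 3.1 tcp [ 0.4545 -0.3471  0.152 ] tooly -0.254 F [ 0.3  1.1 -0. ] op 0.0926 q [-0.736  0.111  1.632 -0.009  1.414 -0.48 ] tilt err tool xy [0.0008 0.0178]
shift mm [25.1 -6.1  2.1]
twist z 0.8683 alt -2.2733
```

```bash
python3 -m pendant '[{"translation":[12.5,-3,0],"twist":[-0.018,0,0],"grip":1},{"translation":[12.5,-3,0],"twist":[0,0,0],"grip":1},{"translation":[0,0,0],"twist":[0,0,0.145],"grip":1},{"translation":[0,0,0],"twist":[0,0,0.145],"grip":1},{"translation":[0,0,0],"twist":[0,0,0.145],"grip":1},{"translation":[0,0,0],"twist":[0,0,0.145],"grip":1},{"translation":[0,0,0],"twist":[0,0,0.145],"grip":1},{"translation":[0,0,0],"twist":[0,0,0.145],"grip":1},{"translation":[0,0,0],"twist":[0,0,0],"grip":1},{"translation":[0,0,0],"twist":[0,0,0],"grip":1}]'; python3 -c "
from h import *
go([.4548,-.3212,.15],.4485+np.pi/2); snap('wrist','w1')"
```

```text
t: 4.1
tool_pos: [0.453, -0.3148, 0.1484]
orientation: [-3.067, -0.651, 0.011]
force: [-0.1, -0.9, -0.2]
opening: 0.093
t 4.1 tcp [ 0.453  -0.3148  0.1484] tooly -1.1523 F [-0.1 -0.9 -0.2] op 0.093 q [-0.699  0.053  1.7   -0.002  1.398  0.454] tilt err tool xy [0.0054 0.0073]
shift mm [-1.   6.6 -1.6]
twist z -0.03 alt 3.1116
```

View pics/w1.png

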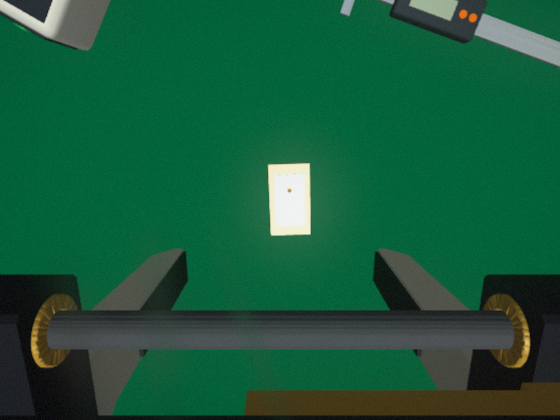

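The wrist view shows the antenna at about (290,199), nearly square to the jaws, with the fingers at the sides. I'll fit its outline.

```bash
cat >> h.py <<'E'
def ant(f,z=.008,lo=(0,0,170),hi=(179,140,255),box=(250,140,340,260)):
    p=cv2.imread('pics/%s.png'%f); m=cv2.inRange(cv2.cvtColor(p,cv2.COLOR_BGR2HSV),lo,hi)
    k=np.zeros_like(m);k[box[1]:box[3],box[0]:box[2]]=1;m*=k
    cs,_=cv2.findContours(m,0,1); B=cv2.boxPoints(cv2.minAreaRect(max(cs,key=cv2.contourArea)))
    W=np.array([px(f,u,v,z) for u,v in B]); e=np.diff(W,axis=0); L=e[np.argmax(np.linalg.norm(e[:2],axis=1))]
    c=W.mean(0); a=np.arctan2(L[1],L[0]); print('ant',B.round(1).tolist(),c,'long ang',a,'size',np.linalg.norm(e,axis=1)); return c,a
E
python3 -c "
from h import *
c,a=ant('w1'); go([c[0],c[1],.025],a+np.pi/2)"
```

```text
ant [[267.3999938964844, 163.89999389648438], [309.0, 162.6999969482422], [311.1000061035156, 234.1999969482422], [269.5, 235.39999389648438]] [ 0.45676997 -0.32105907  0.008     ] long ang -2.672526469324054 size [0.03524482 0.06384346 0.03717559]
t 4.15 tcp [ 0.4531 -0.3148  0.1484] tooly -1.1527 F [-0.8 -0.1 -1.3] op 0.0929 q [-0.699  0.053  1.7   -0.002  1.398  0.454] tilt err tool xy [0.0053 0.0073]
shift mm [  1.5   8.2 123.4]
twist z -0.0509 alt 3.0907
```

```bash
python3 -m pendant '[{"translation":[1.5,8,0],"twist":[-0.007,0.005,-0.05],"grip":1},{"translation":[0,0,15],"twist":[0,0,0],"grip":1},{"translation":[0,0,15],"twist":[0,0,0],"grip":1},{"translation":[0,0,15],"twist":[0,0,0],"grip":1},{"translation":[0,0,15],"twist":[0,0,0],"grip":1},{"translation":[0,0,15],"twist":[0,0,0],"grip":1},{"translation":[0,0,15],"twist":[0,0,0],"grip":1},{"translation":[0,0,15],"twist":[0,0,0],"grip":1},{"translation":[0,0,10],"twist":[0,0,0],"grip":1},{"translation":[0,0,0],"twist":[0,0,0],"grip":1}]'; python3 -c "
from h import *
go([.4567,-.321,.003],-2.6725+np.pi/2)"
```

```text
t: 5.15
tool_pos: [0.4522, -0.3159, 0.0166]
orientation: [-3.042, -0.74, 0.012]
force: [0.1, -0.0, -0.3]
opening: 0.0929
t 5.15 tcp [ 0.4522 -0.3159  0.0166] tooly -1.0936 F [ 0.1 -0.  -0.3] op 0.0929 q [-0.703  0.207  1.79  -0.     1.157  0.391] tilt err tool xy [0.0051 0.0121]
shift mm [ 1.8  6.8 13.6]
twist z 0.0082 alt -3.1334
```

```bash
python3 -m pendant '[{"translation":[2,7,0],"twist":[-0.012,0.005,0.008],"grip":1},{"translation":[0,0,0],"twist":[0,0,0],"grip":1},{"translation":[0,0,6],"twist":[0,0,0],"grip":1},{"translation":[0,0,5],"twist":[0,0,0],"grip":1},{"translation":[0,0,0],"twist":[0,0,0],"grip":1},{"translation":[0,0,0],"twist":[0,0,0],"grip":1},{"translation":[0,0,0],"twist":[0,0,0],"grip":1},{"translation":[0,0,0],"twist":[0,0,0],"grip":1},{"translation":[0,0,0],"twist":[0,0,0],"grip":1},{"translation":[0,0,0],"twist":[0,0,0],"grip":1}]'; python3 -c "
from h import *
go([.4567,-.321,.003],-2.6725+np.pi/2)"
```

```text
t: 6.15
tool_pos: [0.4592, -0.3229, 0.0071]
orientation: [3.052, 0.728, 0.004]
force: [0.6, 0.0, -0.5]
opening: 0.0931
t 6.15 tcp [ 0.4592 -0.3229  0.0071] tooly -1.1022 F [ 0.6  0.  -0.5] op 0.0931 q [-0.704  0.229  1.786 -0.     1.122  0.398] tilt err tool xy [-0.0018 -0.0047]
shift mm [-1.3 -2.9  4.1]
twist z -0.0005 alt 3.1411
```

```bash
python3 -m pendant '[{"translation":[-1,-2,3],"twist":[0.005,-0.002,0],"grip":1},{"translation":[0,0,0],"twist":[0,0,0],"grip":1},{"translation":[0,0,0],"twist":[0,0,0],"grip":0.3},{"translation":[0,0,0],"twist":[0,0,0],"grip":0},{"translation":[0,0,0],"twist":[0,0,0],"grip":-0.5},{"translation":[0,0,0],"twist":[0,0,0],"grip":-0.5},{"translation":[0,0,0],"twist":[0,0,0],"grip":-0.5},{"translation":[0,0,0],"twist":[0,0,0],"grip":-0.5},{"translation":[0,0,0],"twist":[0,0,0],"grip":-0.5},{"translation":[0,0,0],"twist":[0,0,0],"grip":-0.5}]' 25; python3 -c "
from h import *
go([.4567,-.321,.003],-2.6725+np.pi/2)"
```

```text
t: 7.15
tool_pos: [0.4573, -0.3215, 0.0039]
orientation: [-3.055, -0.729, 0.001]
force: [-0.6, -0.2, -0.4]
opening: 0.0352
t 7.15 tcp [ 0.4573 -0.3215  0.0039] tooly -1.1023 F [-0.6 -0.2 -0.4] op 0.0352 q [-0.705  0.233  1.787 -0.     1.122  0.398] tilt err tool xy [0.0003 0.0006]
shift mm [-0.3 -0.7  0.9]
twist z -0.0006 alt 3.141
```

```bash
python3 -m pendant '[{"translation":[0,0,-10],"twist":[0,0,0],"grip":-0.5},{"translation":[0,0,-20],"twist":[0,0,0],"grip":-0.5},{"translation":[0,0,-30],"twist":[0,0,0.14],"grip":-0.5},{"translation":[0,0,-30],"twist":[0,0,0.14],"grip":-0.5},{"translation":[0,0,-30],"twist":[0,0,0.14],"grip":-0.5},{"translation":[0,0,-20],"twist":[0,0,0.13],"grip":-0.5},{"translation":[0,0,-5],"twist":[0,0,0],"grip":-0.5},{"translation":[0,0,0],"twist":[0,0,0],"grip":-0.5},{"translation":[0,0,0],"twist":[0,0,0],"grip":-0.5},{"translation":[0,0,0],"twist":[0,0,0],"grip":-0.5}]'; python3 -c "
from h import *
go([.621,.087,.15],-.0972+np.pi/2)"
```

```text
t: 8.15
tool_pos: [0.4557, -0.3201, 0.1554]
orientation: [-3.136, 0.145, 0.005]
force: [0.1, 0.3, -0.7]
opening: 0.0353
t 8.15 tcp [ 0.4557 -0.3201  0.1554] tooly -1.6633 F [ 0.1  0.3 -0.7] op 0.0353 q [-0.704  0.057  1.683 -0.     1.406  0.959] tilt err tool xy [0.0035 0.0024]
shift mm [ 127.1 -420.6    6. ]
twist z 0.0047 alt -3.1368
```

```bash
python3 -m pendant '[{"translation":[7,-23,0],"twist":[0,0,0],"grip":-0.5},{"translation":[13,-43,0],"twist":[0,0,0],"grip":-0.5},{"translation":[14,-46,0],"twist":[0,0,0],"grip":-0.5},{"translation":[14,-46,0],"twist":[0,0,0],"grip":-0.5},{"translation":[14,-46,0],"twist":[0,0,0],"grip":-0.5},{"translation":[14,-46,0],"twist":[0,0,0],"grip":-0.5},{"translation":[14,-46,0],"twist":[0,0,0],"grip":-0.5},{"translation":[14,-46,0],"twist":[0,0,0],"grip":-0.5},{"translation":[13,-43,0],"twist":[0,0,0],"grip":-0.5},{"translation":[7,-23,0],"twist":[0,0,0],"grip":-0.5}]'; python3 -c "
from h import *
go([.621,.087,.15],-.0972+np.pi/2)"
```

```text
t: 9.15
tool_pos: [0.6105, 0.0889, 0.139]
orientation: [-3.132, 0.132, 0.041]
force: [-0.0, -0.3, -0.5]
opening: 0.0352
t 9.15 tcp [0.6105 0.0889 0.139 ] tooly -1.6553 F [-0.  -0.3 -0.5] op 0.0352 q [0.056 0.248 1.502 0.009 1.417 1.709] tilt err tool xy [0.0266 0.0057]
shift mm [ 10.4   0.9 -11.3]
twist z 0.0127 alt -3.1289
```

```bash
python3 -m pendant '[{"translation":[8,0,0],"twist":[-0.005,0.026,0.01],"grip":-0.5},{"translation":[0,0,0],"twist":[0,0,0],"grip":-0.5},{"translation":[0,0,0],"twist":[0,0,0],"grip":-0.5},{"translation":[0,0,0],"twist":[0,0,0],"grip":-0.5},{"translation":[0,0,0],"twist":[0,0,0],"grip":-0.5},{"translation":[0,0,0],"twist":[0,0,0],"grip":-0.5},{"translation":[0,0,0],"twist":[0,0,0],"grip":-0.5},{"translation":[0,0,0],"twist":[0,0,0],"grip":-0.5},{"translation":[0,0,0],"twist":[0,0,0],"grip":-0.5},{"translation":[0,0,0],"twist":[0,0,0],"grip":-0.5}]'; python3 -c "
from h import *
go([.621,.087,.15],-.0972+np.pi/2);snap('wrist','w2')
p=cv2.imread('pics/w2.png'); cv2.imwrite('pics/w2c.png',cv2.resize(p[90:330,140:420],None,fx=2.5,fy=2.5,interpolation=2)[:600])"
```

```text
t: 10.15
tool_pos: [0.6156, 0.0863, 0.1338]
orientation: [3.137, -0.144, -0.012]
force: [0.5, -0.3, -0.7]
opening: 0.0353
t 10.15 tcp [0.6156 0.0863 0.1338] tooly -1.6626 F [ 0.5 -0.3 -0.7] op 0.0353 q [ 0.057  0.248  1.512 -0.     1.389  1.72 ] tilt err tool xy [ 0.0076 -0.0014]
shift mm [  5.1  -1.2 -16.2]
twist z 0.0054 alt -3.1362
```

View pics/w2c.png

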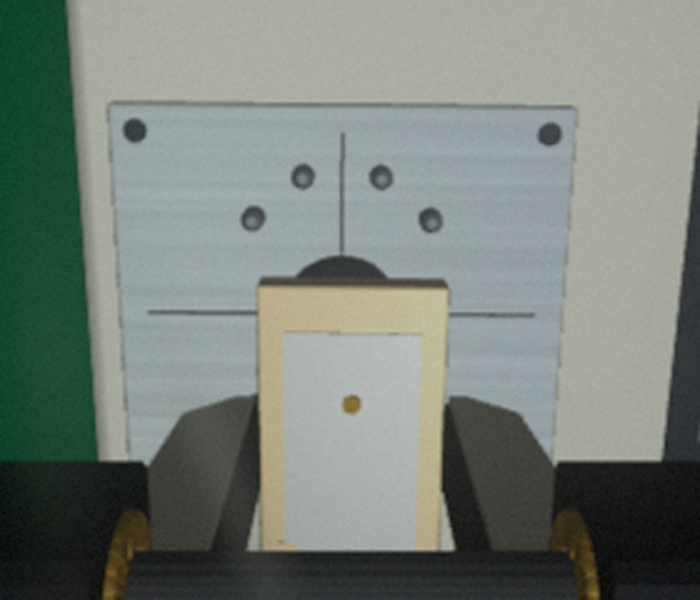

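The crop shows the four far pins at (303,176), (381,177), (253,218) and (430,219), the cross lines, and the held antenna's far edge at y≈288 from x=258 to 448.

```bash
python3 - <<'E'
from h import *
f=lambda c,z:px('w2',140+(c[0]+.5)/2.5-.5,90+(c[1]+.5)/2.5-.5,z)[:2]
pins=[(303,176),(381,177),(253,218),(430,219)]
loc=np.array([(37,10),(37,-10),(26,23),(26,-23)])/1000
W=np.array([f(p,.0735) for p in pins]); a=loc-loc.mean(0);b=W-W.mean(0); th=np.arctan2((a[:,0]*b[:,1]-a[:,1]*b[:,0]).sum(),(a*b).sum())
Rm=np.array([[np.cos(th),-np.sin(th)],[np.sin(th),np.cos(th)]]); S=W.mean(0)-Rm@loc.mean(0); print('stage',S,th,(b-a@Rm.T).round(4).tolist())
l,r=f((148,312),.066),f((535,315),.066); print('line y ang',np.arctan2(*(l-r)[::-1])-np.pi/2,'pts',l,r); print('x-line',f((342,133),.066),f((342,255),.066))
x0,x1=f((148,312),.066),f((535,315),.066)
L,Rr=f((258,288),.1379),f((448,288),.1379); d=L-Rr; an=np.arctan2(d[1],d[0])-np.pi/2; c=(L+Rr)/2-0.032*np.array([np.cos(an),np.sin(an)]); print('ant',c,an,np.linalg.norm(d))
L,Rr=f((258,280),.1299),f((448,280),.1299); d=L-Rr; an=np.arctan2(d[1],d[0])-np.pi/2; print('bottom',(L+Rr)/2-0.032*np.array([np.cos(an),np.sin(an)]),an,np.linalg.norm(d))
s=robot.read_state(); print('ant rel tcp',c-s['tool_pos'][:2],'move in stage frame mm',Rm.T@(S-c)*1000)
E
```

```text
stage [0.62376951 0.08752992] -0.09946634520686407 [[-0.0002, -0.0003], [-0.0002, 0.0003], [0.0001, -0.0006], [0.0003, 0.0006]]
line y ang -0.10033028740215633 pts [0.62817388 0.13929357] [0.6177512  0.03575866]
x-line [0.67048075 0.08294535] [0.63892119 0.08592937]
ant [0.61556916 0.08550465] -0.09222503487407718 0.0350264667268733
bottom [0.61518131 0.08550289] -0.09220624645279085 0.03668106425740056
ant rel tcp [-0.00010674 -0.00083279] move in stage frame mm [7.95870163 2.82957549]
```

```bash
python3 -m pendant '[{"translation":[6,-2,0],"twist":[0.001,0.007,0.008],"grip":-0.5},{"translation":[0,0,10],"twist":[0,0,0],"grip":-0.5},{"translation":[0,0,10],"twist":[0,0,0],"grip":-0.5},{"translation":[0,0,10],"twist":[0,0,0],"grip":-0.5},{"translation":[0,0,8],"twist":[0,0,0],"grip":-0.5},{"translation":[0,0,4],"twist":[0,0,0],"grip":-0.5},{"translation":[0,0,0],"twist":[0,0,0],"grip":-0.5},{"translation":[0,0,0],"twist":[0,0,0],"grip":-0.5},{"translation":[0,0,0],"twist":[0,0,0],"grip":-0.5},{"translation":[0,0,0],"twist":[0,0,0],"grip":-0.5}]'; python3 -c "
from h import *
go([.6225,.087,.086],-.0985+np.pi/2);snap('wrist','w3')
p=cv2.imread('pics/w3.png'); cv2.imwrite('pics/w3c.png',cv2.resize(p[110:310,150:410],None,fx=3,fy=3,interpolation=2)[:600])"
```

```text
t: 11.2
tool_pos: [0.6214, 0.0882, 0.0865]
orientation: [3.137, -0.157, -0.004]
force: [1.0, 0.1, 0.0]
opening: 0.0353
t 11.2 tcp [0.6214 0.0882 0.0865] tooly -1.6707 F [1.  0.1 0. ] op 0.0353 q [ 0.059  0.301  1.539 -0.     1.304  1.73 ] tilt err tool xy [ 0.0023 -0.0007]
shift mm [1.2 1.1 0.5]
twist z -0.0014 alt 3.1402
```

View pics/w3c.png

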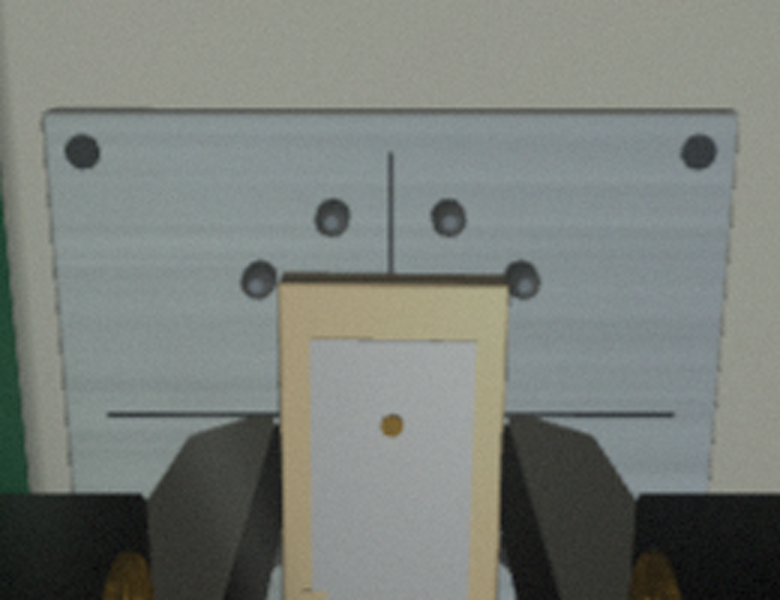

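The crop shows the pins at (333,217), (449,217), (259,279) and (522,279), the stage x-line at column 391, the y-line at row 413, and the antenna's far edge at y≈283, from x=281 to 508.

```bash
python3 - <<'E'
from h import *
f=lambda c,z:px('w3',150+(c[0]+.5)/3-.5,110+(c[1]+.5)/3-.5,z)[:2]
pins=[(333,217),(449,217),(259,279),(522,279)]
loc=np.array([(37,10),(37,-10),(26,23),(26,-23)])/1000
W=np.array([f(p,.070) for p in pins]); a=loc-loc.mean(0);b=W-W.mean(0); th=np.arctan2((a[:,0]*b[:,1]-a[:,1]*b[:,0]).sum(),(a*b).sum())
Rm=np.array([[np.cos(th),-np.sin(th)],[np.sin(th),np.cos(th)]]); S=W.mean(0)-Rm@loc.mean(0); print('stage',S,th,(b-a@Rm.T).round(4).tolist())
l,r=f((107,413),.066),f((674,413),.066); print('line ang',np.arctan2(*(l-r)[::-1])-np.pi/2,'mid',(l+r)/2, np.linalg.norm(l-r))
for (x0,x1,y,z) in [(281,508,283,.0906),(283,505,275,.0826)]:
    L,Rr=f((x0,y),z),f((x1,y),z); d=L-Rr; an=np.arctan2(d[1],d[0])-np.pi/2; c=(L+Rr)/2-0.032*np.array([np.cos(an),np.sin(an)])
    print('ant',c,an,np.linalg.norm(d),'move stage mm',Rm.T@(S-c)*1000)
i=np.load('pics/w3.npz'); print(i['k'],i['T'][:3,3]); d=i['d']; print('depth edge',[d[v,280] for v in (160,170,206)], d[205,255])
go()
E
```

```text
stage [0.62346658 0.08762915] -0.10078534987406404 [[-0.0001, -0.0001], [-0.0001, 0.0001], [0.0, -0.0002], [0.0001, 0.0003]]
line ang -0.1003267567041517 mid [0.62342039 0.08762933] 0.10376834386319461
ant [0.62169594 0.08723163] -0.10015705705784073 0.034884297372108214 move stage mm [1.72165659 0.57365281]
ant [0.62111692 0.08733314] -0.10014696901702158 0.03573949673640618 move stage mm [2.30795452 0.5309215 ]
[359.1177416  279.95516478 213.83542332] [0.69187989 0.08096296 0.25169578]
depth edge [np.float32(0.18435031), np.float32(0.1868234), np.float32(0.1676305)] 0.1670593
t 11.25 tcp [0.6215 0.0882 0.0866] tooly -1.6706 F [ 0.5 -0.4 -1.1] op 0.035 q [ 0.059  0.301  1.539 -0.     1.304  1.73 ] tilt err tool xy [ 0.002  -0.0006]
```

```bash
python3 - <<'E'
from h import *
for f,u0,u1 in (('w2',250,312),('w3',250,312)):
    i=np.load('pics/%s.npz'%f);d=i['d']
    for v in range(205,312,8):
        r=d[v:v+6,262:300].ravel(); r=r[r>0]
        m=np.median(r) if len(r) else np.nan
        print(f,v+2.5,len(r),round(float(i['T'][2,3]-m),4),round(float(r.std()) if len(r) else 0,4))
i=np.load('pics/w1.npz');print('bench/ant w1',[round(float(i['T'][2,3]-np.median(i['d'][v:v+8,u:u+8])),4) for u,v in ((285,200),(230,200),(340,200))], i['T'][2,:3])
E
```

```text
w2 207.5 226 0.1319 0.0007
w2 215.5 227 0.1309 0.0007
w2 223.5 227 0.1303 0.0007
w2 231.5 227 0.1294 0.0007
w2 239.5 226 0.1284 0.0006
w2 247.5 226 0.1275 0.0007
w2 255.5 228 0.1264 0.0007
w2 263.5 227 0.1253 0.0007
w2 271.5 227 0.1243 0.0007
w2 279.5 228 0.1231 0.0007
w2 287.5 227 0.1221 0.0007
w2 295.5 228 0.121 0.0006
w2 303.5 227 0.1198 0.0007
w2 311.5 228 0.2223 0.0386
w3 207.5 226 0.0851 0.0007
w3 215.5 226 0.084 0.0007
w3 223.5 228 0.0834 0.0006
w3 231.5 227 0.0824 0.0006
w3 239.5 227 0.0815 0.0007
w3 247.5 228 0.0805 0.0007
w3 255.5 228 0.0795 0.0007
w3 263.5 225 0.0785 0.0007
w3 271.5 228 0.0774 0.0006
w3 279.5 227 0.0762 0.0006
w3 287.5 225 0.075 0.0007
w3 295.5 227 0.0741 0.0007
w3 303.5 227 0.0729 0.0006
w3 311.5 227 0.1754 0.0386
bench/ant w1 [-0.0006, -0.0097, -0.009] [-0.00758808 -0.26179967  0.96509241]
```

```bash
python3 - <<'E'
from h import *
for v in range(206,306,12):
    P=np.mean([px('w3',u,w) for u in range(262,300,3) for w in range(v-3,v+4)],axis=0); print(v,P.round(4))
print('plate',np.mean([px('w3',u,w) for u in range(200,230) for w in range(205,215)],axis=0).round(4),np.mean([px('w3',u,w) for u in range(270,290) for w in range(150,158)],axis=0).round(4))
E
```

```text
206 [0.6528 0.0846 0.0914]
218 [0.6467 0.0853 0.0899]
230 [0.641  0.0858 0.0904]
242 [0.6351 0.0864 0.0904]
254 [0.6291 0.087  0.0906]
266 [0.623  0.0876 0.0906]
278 [0.6183 0.0881 0.094 ]
290 [0.6111 0.0887 0.0922]
302 [0.6037 0.0896 0.0905]
plate [0.6482 0.1202 0.0659] [0.6741 0.0827 0.0652]
```

```bash
python3 -m pendant '[{"translation":[2,-0.5,0],"twist":[0,0.001,0],"grip":-0.5},{"translation":[0,0,0],"twist":[0,0,0],"grip":-0.5},{"translation":[0,0,3],"twist":[0,0,0],"grip":-0.5},{"translation":[0,0,2],"twist":[0,0,0],"grip":-0.5},{"translation":[0,0,2],"twist":[0,0,0],"grip":-0.5},{"translation":[0,0,1],"twist":[0,0,0],"grip":-0.5},{"translation":[0,0,0],"twist":[0,0,0],"grip":-0.5},{"translation":[0,0,0],"twist":[0,0,0],"grip":-0.5},{"translation":[0,0,0],"twist":[0,0,0],"grip":-0.5},{"translation":[0,0,0],"twist":[0,0,0],"grip":-0.5}]'; python3 -c "
from h import *
go([.6233,.0886,.072],-.1005+np.pi/2);snap('wrist','w4')"
```

```text
t: 12.25
tool_pos: [0.6243, 0.0886, 0.0787]
orientation: [3.137, -0.157, 0.0]
force: [-1.1, -0.5, -0.3]
opening: 0.0353
t 12.25 tcp [0.6243 0.0886 0.0787] tooly -1.6707 F [-1.1 -0.5 -0.3] op 0.0353 q [ 0.06   0.314  1.539 -0.     1.289  1.731] tilt err tool xy [-0.0003 -0.0004]
shift mm [-1.   0.1  6.7]
twist z 0.0006 alt -3.141
```

```bash
python3 -m pendant '[{"translation":[-0.8,0,0],"twist":[0,0,0],"grip":-0.5},{"translation":[0,0,0],"twist":[0,0,0],"grip":-0.5},{"translation":[0,0,2],"twist":[0,0,0],"grip":-0.5},{"translation":[0,0,2],"twist":[0,0,0],"grip":-0.5},{"translation":[0,0,1],"twist":[0,0,0],"grip":-0.5},{"translation":[0,0,1],"twist":[0,0,0],"grip":-0.5},{"translation":[0,0,0],"twist":[0,0,0],"grip":-0.5},{"translation":[0,0,0],"twist":[0,0,0],"grip":-0.5},{"translation":[0,0,0],"twist":[0,0,0],"grip":-0.5},{"translation":[0,0,0],"twist":[0,0,0],"grip":-0.5}]'; python3 -c "
from h import *
go([.6233,.0886,.070],-.1005+np.pi/2)"
```

```text
t: 13.3
tool_pos: [0.6234, 0.0886, 0.0722]
orientation: [3.137, -0.157, 0.001]
force: [0.4, -0.9, -0.8]
opening: 0.0353
t 13.3 tcp [0.6234 0.0886 0.0722] tooly -1.6707 F [ 0.4 -0.9 -0.8] op 0.0353 q [ 0.06   0.318  1.546 -0.     1.277  1.731] tilt err tool xy [-0.0005 -0.0004]
shift mm [-0.1  0.   2.2]
twist z 0.0006 alt -3.141
```

No contact force yet, and about 2.3 mm to go.

```bash
python3 -m pendant '[{"translation":[0,0,1],"twist":[0,0,0],"grip":-0.5},{"translation":[0,0,0.5],"twist":[0,0,0],"grip":-0.5},{"translation":[0,0,0.5],"twist":[0,0,0],"grip":-0.5},{"translation":[0,0,0.3],"twist":[0,0,0],"grip":-0.5},{"translation":[0,0,0],"twist":[0,0,0],"grip":-0.5},{"translation":[0,0,0],"twist":[0,0,0],"grip":-0.5},{"translation":[0,0,0],"twist":[0,0,0],"grip":-0.5},{"translation":[0,0,0],"twist":[0,0,0],"grip":-0.5},{"translation":[0,0,0],"twist":[0,0,0],"grip":-0.5},{"translation":[0,0,0],"twist":[0,0,0],"grip":-0.5}]'; python3 -c "
from h import *
go([.6233,.0886,.070],-.1005+np.pi/2)"
```

```text
t: 14.3
tool_pos: [0.6236, 0.0886, 0.0699]
orientation: [3.137, -0.157, 0.001]
force: [-0.2, 0.4, -0.4]
opening: 0.0353
t 14.3 tcp [0.6236 0.0886 0.0699] tooly -1.6707 F [-0.2  0.4 -0.4] op 0.0353 q [ 0.06   0.321  1.547 -0.     1.273  1.731] tilt err tool xy [-0.0008 -0.0003]
shift mm [-0.3  0.1 -0.1]
twist z 0.0006 alt -3.141
```

```bash
python3 -m pendant '[{"translation":[0,0,0.4],"twist":[0,0,0],"grip":-0.5},{"translation":[0,0,0.2],"twist":[0,0,0],"grip":-0.5},{"translation":[0,0,0],"twist":[0,0,0],"grip":-0.18},{"translation":[0,0,0],"twist":[0,0,0],"grip":-0.1},{"translation":[0,0,0],"twist":[0,0,0],"grip":0.1},{"translation":[0,0,0],"twist":[0,0,0],"grip":0.3},{"translation":[0,0,0],"twist":[0,0,0],"grip":0.3},{"translation":[0,0,-8],"twist":[0,0,0],"grip":0.3},{"translation":[0,0,-20],"twist":[0,0,0],"grip":0.3},{"translation":[0,0,-35],"twist":[0,0,0],"grip":0.3}]'; python3 -c "
from h import *
go();snap('wrist','w5')
p=cv2.imread('pics/w5.png'); cv2.imwrite('pics/w5c.png',cv2.resize(p[110:310,150:410],None,fx=3,fy=3,interpolation=2)[:600])"
```

```text
t: 15.3
tool_pos: [0.6194, 0.0884, 0.1284]
orientation: [3.136, -0.157, -0.016]
force: [0.7, 0.4, 0.1]
opening: 0.0607
t 15.3 tcp [0.6194 0.0884 0.1284] tooly -1.6708 F [0.7 0.4 0.1] op 0.0607 q [ 0.06   0.265  1.502 -0.     1.384  1.731] tilt err tool xy [ 0.0098 -0.002 ]
```

View pics/w5c.png

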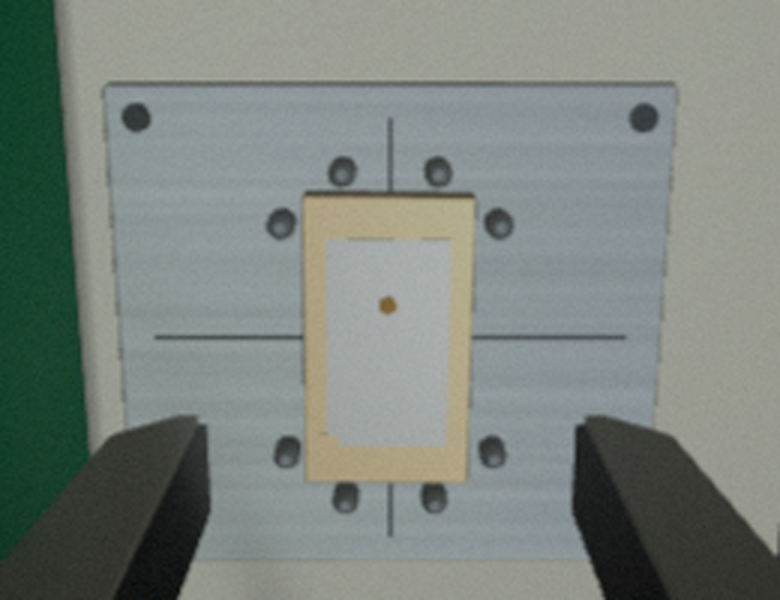

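The antenna lies flat and centred inside all eight pins (pins at about (343,172), (437,172), (281,223), (498,223), (288,452), (492,452), (346,498), (434,498)) and the fingers are clear. On to the knob.

```bash
python3 -m pendant '[{"translation":[-15,-16,-10],"twist":[0,0,0],"grip":0.3},{"translation":[-30,-33,-10],"twist":[0,0.01,0],"grip":0.3},{"translation":[-34,-37,-5],"twist":[0,0,0],"grip":0.3},{"translation":[-34,-37,0],"twist":[0,0,0],"grip":0.3},{"translation":[-34,-37,0],"twist":[0,0,0.03],"grip":0.3},{"translation":[-30,-33,0],"twist":[0,0,0.04],"grip":0.3},{"translation":[-14,-16,0],"twist":[0,0,0],"grip":0.3},{"translation":[0,0,0],"twist":[0,0,0],"grip":0.3},{"translation":[0,0,0],"twist":[0,0,0],"grip":0.3},{"translation":[0,0,0],"twist":[0,0,0],"grip":0.3}]'; python3 -c "
from h import *
go([.4478,.3228,.12],-.17+np.pi/2);snap('wrist','w6')
p=cv2.imread('pics/w6.png'); cv2.imwrite('pics/w6c.png',cv2.resize(p[110:310,150:410],None,fx=3,fy=3,interpolation=2)[:600])"
```

```text
t: 16.35
tool_pos: [0.458, 0.3244, 0.1733]
orientation: [-3.122, 0.275, -0.047]
force: [0.3, -0.1, -0.1]
opening: 0.0602
t 16.35 tcp [0.458  0.3244 0.1733] tooly -1.7462 F [ 0.3 -0.1 -0.1] op 0.0602 q [ 0.533  0.023  1.684 -0.011  1.405  2.281] tilt err tool xy [-0.0292  0.0101]
shift mm [-11.3   3.9  52.9]
twist z -0.0054 alt 3.1362
```

View pics/w6c.png

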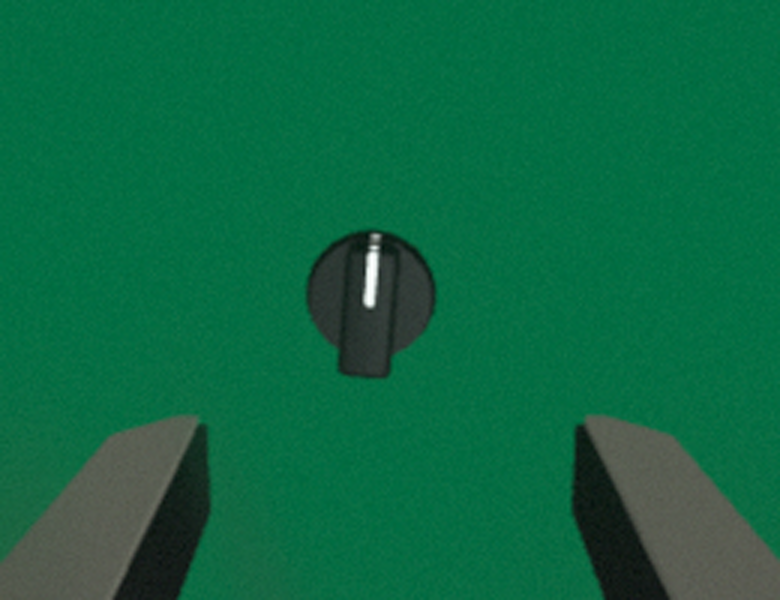

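The crop shows the knob with its skirt centred at about (371,294). The bar's top corners are at about (349,251), (399,251), (390,376) and (339,373), with the white line on the far (+x) end.

```bash
python3 - <<'E'
from h import *
f=lambda c,z:px('w6',150+(c[0]+.5)/3-.5,110+(c[1]+.5)/3-.5,z)
fl,fr,nr,nl=[f(c,.03) for c in [(349,251),(399,251),(390,376),(339,373)]]
d=(fl+fr-nl-nr)/2; a=np.arctan2(d[1],d[0]); c=(fl+fr+nl+nr)/4
print('bar',c,a,np.linalg.norm(d),np.linalg.norm(fl-fr)); w=f((373,250),.03)-f((369,305),.03); print('line',np.arctan2(w[1],w[0]))
w=f((399,251),.03)-f((390,376),.03);print(np.arctan2(w[1],w[0]))
w=f((349,251),.03)-f((339,373),.03);print(np.arctan2(w[1],w[0]))
print('skirt',f((371,294),.008), f((308,294),.008)-f((435,294),.008))
go([c[0],c[1],.05],a+np.pi/2)
E
```

```text
bar [0.45180108 0.33295289 0.03      ] -0.2546456011504471 0.037706366822072415 0.014616214446019557
line -0.25082024645181034
-0.24459800407659296
-0.2649254035274098
skirt [0.45296915 0.33280321 0.008     ] [6.92296396e-03 3.95252379e-02 5.55111512e-17]
t 16.4 tcp [0.4582 0.3242 0.1733] tooly -1.7468 F [-0.2 -0.3  0.3] op 0.0603 q [ 0.532  0.023  1.684 -0.012  1.405  2.281] tilt err tool xy [-0.0292  0.01  ]
shift mm [-11.4  -6.3 123.1]
twist z 0.0787 alt -3.0629
```

```bash
python3 -m pendant '[{"translation":[-10,-6,0],"twist":[-0.01,-0.029,0.078],"grip":0.3},{"translation":[0,0,20],"twist":[0,0,0],"grip":0.3},{"translation":[0,0,20],"twist":[0,0,0],"grip":0.3},{"translation":[0,0,20],"twist":[0,0,0],"grip":0.3},{"translation":[0,0,15],"twist":[0,0,0],"grip":0.3},{"translation":[0,0,10],"twist":[0,0,0],"grip":0.3},{"translation":[0,0,5],"twist":[0,0,0],"grip":0.3},{"translation":[0,0,0],"twist":[0,0,0],"grip":0.3},{"translation":[0,0,0],"twist":[0,0,0],"grip":0.3},{"translation":[0,0,0],"twist":[0,0,0],"grip":0.3}]'; python3 -c "
from h import *
go([.4523,.3329,.012],-.2546+np.pi/2);snap('wrist','w7')
p=cv2.imread('pics/w7.png'); cv2.imwrite('pics/w7c.png',cv2.resize(p[150:350,150:410],None,fx=3,fy=3,interpolation=2)[:600])"
```

```text
t: 17.4
tool_pos: [0.4571, 0.3257, 0.0825]
orientation: [-3.11, 0.422, -0.005]
force: [0.7, 0.7, -0.1]
opening: 0.0604
t 17.4 tcp [0.4571 0.3257 0.0825] tooly -1.8405 F [ 0.7  0.7 -0.1] op 0.0604 q [ 0.528  0.129  1.745 -0.     1.263  2.368] tilt err tool xy [-0.0031  0.0031]
shift mm [-6.8 -5.4 70.5]
twist z -0.0151 alt 3.1264
```

View pics/w7c.png

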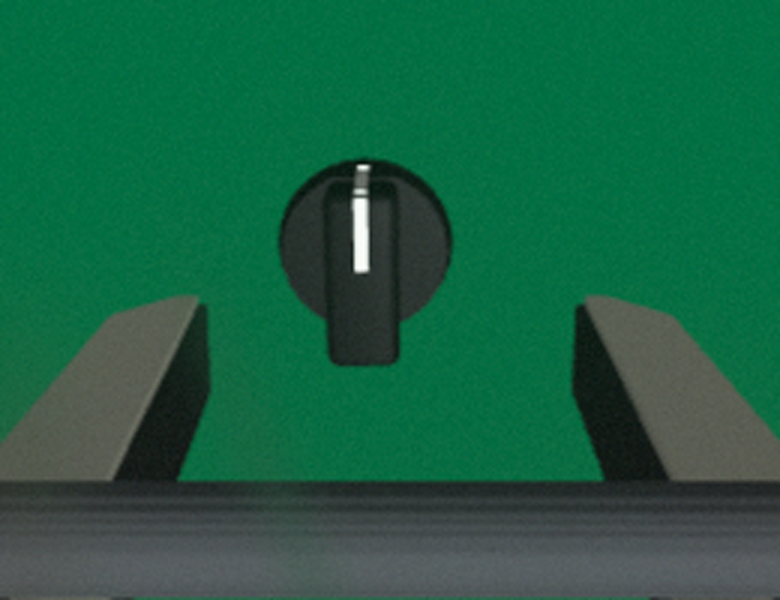

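The crop shows bar corners at about (329,193), (397,193), (400,363) and (327,363), and the white line from (360,197) to (362,272).

```bash
python3 - <<'E'
from h import *
f=lambda c,z:px('w7',150+(c[0]+.5)/3-.5,150+(c[1]+.5)/3-.5,z)
fl,fr,nr,nl=[f(c,.03) for c in [(329,193),(397,193),(400,363),(327,363)]]
d=(fl+fr-nl-nr)/2; a=np.arctan2(d[1],d[0]); c=(fl+fr+nl+nr)/4
print('bar',c,a,np.linalg.norm(d),np.linalg.norm(fl-fr)); w=f((360,197),.03)-f((362,272),.03); print('line',np.arctan2(w[1],w[0]))
L,Rr=f((279,243),.008),f((451,243),.008);print('skirt',(L+Rr)/2,np.linalg.norm(L-Rr))
go([c[0],c[1],.011],a+np.pi/2)
E
```

```text
bar [0.45238167 0.33282772 0.03      ] -0.2734601070847283 0.03837575953578605 0.014234430562978212
line -0.25123957938752267
skirt [0.45373645 0.3326407  0.008     ] 0.0401240122782943
t 17.45 tcp [0.4573 0.3259 0.0828] tooly -1.8405 F [ 0.7 -0.6  0.3] op 0.0603 q [ 0.528  0.129  1.745 -0.     1.263  2.368] tilt err tool xy [-0.0035  0.0035]
shift mm [-6.8 -5.2 71.8]
twist z 0.0037 alt -3.1379
```

```bash
python3 -m pendant '[{"translation":[-5.5,-4.5,0],"twist":[-0.003,-0.003,-0.008],"grip":0.3},{"translation":[0,0,0],"twist":[0,0,0],"grip":0.3},{"translation":[0,0,15],"twist":[0,0,0],"grip":0.3},{"translation":[0,0,15],"twist":[0,0,0],"grip":0.3},{"translation":[0,0,10],"twist":[0,0,0],"grip":0.3},{"translation":[0,0,5],"twist":[0,0,0],"grip":0.3},{"translation":[0,0,0],"twist":[0,0,0],"grip":0.3},{"translation":[0,0,0],"twist":[0,0,0],"grip":0.3},{"translation":[0,0,0],"twist":[0,0,0],"grip":0.3},{"translation":[0,0,0],"twist":[0,0,0],"grip":0.3}]'; python3 -c "
from h import *
go([.4526,.3328,.010],-.262+np.pi/2)"
```

```text
t: 18.45
tool_pos: [0.4526, 0.3326, 0.0339]
orientation: [-3.115, 0.408, -0.001]
force: [-0.6, 0.3, -0.6]
opening: 0.0601
t 18.45 tcp [0.4526 0.3326 0.0339] tooly -1.8311 F [-0.6  0.3 -0.6] op 0.0601 q [0.542 0.195 1.769 0.    1.177 2.373] tilt err tool xy [-0.0003  0.0003]
shift mm [-0.1 -0.2 23.9]
twist z 0.0017 alt -3.1399
```

```bash
python3 -m pendant '[{"translation":[0,0,8],"twist":[0,0,0],"grip":0.3},{"translation":[0,0,8],"twist":[0,0,0],"grip":0.3},{"translation":[0,0,4],"twist":[0,0,0],"grip":0.3},{"translation":[0,0,2],"twist":[0,0,0],"grip":0.3},{"translation":[0,0,0],"twist":[0,0,0],"grip":0},{"translation":[0,0,0],"twist":[0,0,0],"grip":-0.5},{"translation":[0,0,0],"twist":[0,0,0],"grip":-1},{"translation":[0,0,0],"twist":[0,0,0],"grip":-1},{"translation":[0,0,0],"twist":[0,0,0],"grip":-1},{"translation":[0,0,0],"twist":[0,0,0],"grip":-1}]' 40; python3 -c "
from h import *
go([.4526,.3328,.010],-.262+np.pi/2)"
```

```text
t: 19.45
tool_pos: [0.4536, 0.3331, 0.0113]
orientation: [-3.113, 0.408, -0.003]
force: [-0.3, 0.1, 0.4]
opening: 0.0167
t 19.45 tcp [0.4536 0.3331 0.0113] tooly -1.8311 F [-0.3  0.1  0.4] op 0.0167 q [0.542 0.228 1.778 0.    1.133 2.373] tilt err tool xy [-0.002   0.0021]
shift mm [-0.9  0.6  1.3]
twist z 0.0017 alt -3.1399
```

```bash
python3 -m pendant '[{"translation":[0,0,-10],"twist":[-0.002,-0.002,0],"grip":-1},{"translation":[0,0,-25],"twist":[0,0,0],"grip":-1},{"translation":[0,0,-30],"twist":[0,0,-0.14],"grip":-1},{"translation":[0,0,-30],"twist":[0,0,-0.14],"grip":-1},{"translation":[0,0,-25],"twist":[0,0,-0.14],"grip":-1},{"translation":[0,0,-10],"twist":[0,0,-0.14],"grip":-1},{"translation":[0,0,0],"twist":[0,0,-0.03],"grip":-1},{"translation":[0,0,0],"twist":[0,0,0],"grip":-1},{"translation":[0,0,0],"twist":[0,0,0],"grip":-1},{"translation":[0,0,0],"twist":[0,0,0],"grip":-1}]'; python3 -c "
from h import *
go([.523,-.087,.135],.337+np.pi/2)"
```

```text
t: 20.45
tool_pos: [0.4537, 0.3332, 0.153]
orientation: [-3.092, -0.549, -0.003]
force: [0.4, 0.4, -1.3]
opening: 0.0153
t 20.45 tcp [0.4537 0.3332 0.153 ] tooly -1.2196 F [ 0.4  0.4 -1.3] op 0.0153 q [0.542 0.068 1.675 0.    1.396 1.762] tilt err tool xy [-0.002   0.0005]
shift mm [-79.5 418.4  17.7]
twist z 0.0142 alt -3.1274
```

```bash
python3 -m pendant '[{"translation":[-4,22,0],"twist":[0,0,0.014],"grip":-1},{"translation":[-8,42,0],"twist":[0,0,0],"grip":-1},{"translation":[-9,46,0],"twist":[0,0,0],"grip":-1},{"translation":[-9,46,0],"twist":[0,0,0],"grip":-1},{"translation":[-9,46,0],"twist":[0,0,0],"grip":-1},{"translation":[-9,46,0],"twist":[0,0,0],"grip":-1},{"translation":[-9,46,0],"twist":[0,0,0],"grip":-1},{"translation":[-9,46,0],"twist":[0,0,0],"grip":-1},{"translation":[-8,38,0],"twist":[0,0,0],"grip":-1},{"translation":[-4,22,0],"twist":[0,0,0],"grip":-1}]';python3 -m pendant '[{"translation":[0,0,0],"twist":[0,0,0],"grip":-1},{"translation":[0,0,0],"twist":[0,0,0],"grip":-1},{"translation":[0,0,0],"twist":[0,0,0],"grip":-1},{"translation":[0,0,0],"twist":[0,0,0],"grip":-1},{"translation":[0,0,0],"twist":[0,0,0],"grip":-1},{"translation":[0,0,0],"twist":[0,0,0],"grip":-1},{"translation":[0,0,0],"twist":[0,0,0],"grip":-1},{"translation":[0,0,0],"twist":[0,0,0],"grip":-1},{"translation":[0,0,0],"twist":[0,0,0],"grip":-1},{"translation":[0,0,0],"twist":[0,0,0],"grip":-1}]'; python3 -c "
from h import *
go([.523,-.087,.135],.337+np.pi/2);snap('wrist','w8')
p=cv2.imread('pics/w8.png'); cv2.imwrite('pics/w8c.png',cv2.resize(p[110:310,150:410],None,fx=3,fy=3,interpolation=2)[:600])"
```

```text
t: 21.45
tool_pos: [0.5088, -0.082, 0.1479]
orientation: [-3.096, -0.523, 0.009]
force: [1.2, 0.4, -0.1]
opening: 0.0153
t: 22.45
tool_pos: [0.5075, -0.0798, 0.1463]
orientation: [-3.094, -0.52, 0.014]
force: [0.7, -0.7, -0.4]
opening: 0.0159
t 22.45 tcp [ 0.5075 -0.0798  0.1463] tooly -1.2375 F [ 0.7 -0.7 -0.4] op 0.0159 q [-0.256 -0.048  1.805  0.     1.394  0.982] tilt err tool xy [0.0079 0.0055]
shift mm [12.4 11.9 11.2]
twist z -0.0037 alt 3.1379
```

View pics/w8c.png

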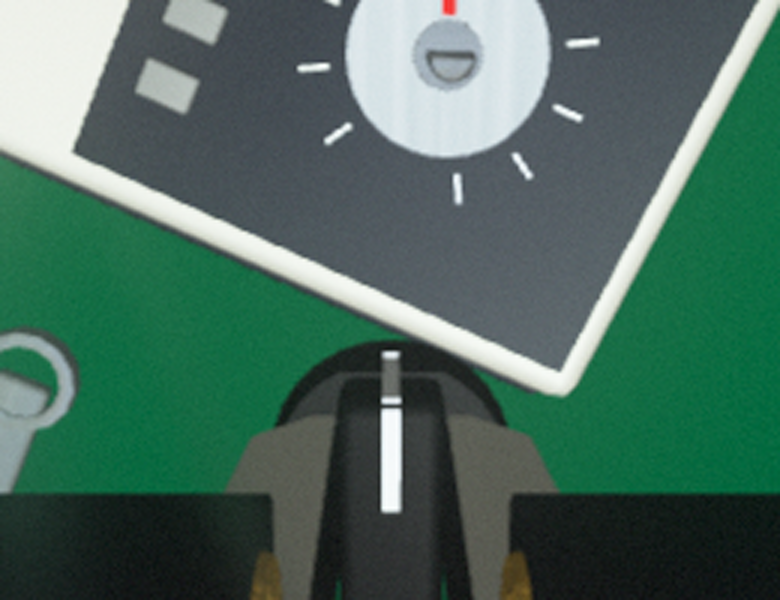

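The crop shows the spindle as a D at about x 427–476, y 50–83, with its flat up towards the red line at (449,0–14). The knob is held with its white line pointing the same way, at column 391.

```bash
python3 - <<'E'
from h import *
f=lambda c,z:px('w8',150+(c[0]+.5)/3-.5,110+(c[1]+.5)/3-.5,z)
L,Rr=f((429,52),.083),f((474,52),.083);print('flat ends',L,Rr,np.linalg.norm(L-Rr),'x ang',np.arctan2(*(L-Rr)[[1,0]])-np.pi/2)
print('arc bottom',f((451,82),.083),'flat mid',f((451,52),.083)); print('disc', f((448,55),.062))
p=cv2.imread('pics/w8.png'); h=cv2.cvtColor(p,cv2.COLOR_BGR2HSV); m=(cv2.inRange(h,(0,120,80),(10,255,255))|cv2.inRange(h,(170,120,80),(179,255,255)));m[150:]=0
v,u=np.nonzero(m); print(len(u),u.min(),u.max(),v.min(),v.max()); 
q=np.array([px('w8',a,b,.0615)[:2] for a,b in zip(u,v)]); vx,vy,x0,y0=cv2.fitLine(q.astype(np.float32),2,0,.01,.01).ravel(); print('red ang',np.arctan(vy/vx),x0,y0)
# knob in hand: white line
z=.1463-.0113+.03; a,b=f((391,400),z),f((391,512),z); print('knob line',a,b,'ang',np.arctan2(*(a-b)[[1,0]])); go()
print(np.load('pics/w8.npz')['T'][:3,3])
E
```

```text
flat ends [ 0.57125932 -0.0659426   0.083     ] [ 0.57429058 -0.07469386  0.083     ] 0.00926137534305032 x ang 0.33344637630453144
arc bottom [ 0.56705443 -0.07228467  0.083     ] flat mid [ 0.57274144 -0.07022149  0.083     ]
disc [ 0.57163958 -0.070981    0.062     ]
91 298 301 92 114
red ang 0.34349644 0.5869911 -0.065790065
knob line [ 0.52518017 -0.07409071  0.165     ] [ 0.50855049 -0.07984838  0.165     ] ang 0.3333110220270174
t 22.5 tcp [ 0.5076 -0.0798  0.1464] tooly -1.2376 F [ 0.8 -1.  -0.5] op 0.0158 q [-0.256 -0.048  1.805  0.     1.394  0.982] tilt err tool xy [0.0078 0.0054]
[ 0.5756091  -0.05747533  0.31114674]
```

```bash
python3 -c "
from h import *
go([.5394,-.0817,.1015],.337+np.pi/2)"
```

```text
t 22.5 tcp [ 0.5076 -0.0798  0.1464] tooly -1.2376 F [ 0.8 -1.  -0.5] op 0.0158 q [-0.256 -0.048  1.805  0.     1.394  0.982] tilt err tool xy [0.0078 0.0054]
shift mm [29.8 12.4 44.6]
twist z -0.0038 alt 3.1378
```

```bash
python3 -m pendant '[{"translation":[10,4,0],"twist":[-0.005,0.008,-0.004],"grip":-1},{"translation":[10,4,8],"twist":[0,0,0],"grip":-1},{"translation":[6,2,10],"twist":[0,0,0],"grip":-1},{"translation":[0,0,10],"twist":[0,0,0],"grip":-1},{"translation":[0,0,8],"twist":[0,0,0],"grip":-1},{"translation":[0,0,2],"twist":[0,0,0],"grip":-1},{"translation":[0,0,0],"twist":[0,0,0],"grip":-1},{"translation":[0,0,0],"twist":[0,0,0],"grip":-1},{"translation":[0,0,0],"twist":[0,0,0],"grip":-1},{"translation":[0,0,0],"twist":[0,0,0],"grip":-1}]'; python3 -c "
from h import *
go([.5394,-.0817,.1015],.337+np.pi/2);snap('wrist','w9')
p=cv2.imread('pics/w9.png'); cv2.imwrite('pics/w9c.png',cv2.resize(p[150:300,190:390],None,fx=4,fy=4,interpolation=2)[:600])"
```

```text
t: 23.5
tool_pos: [0.5375, -0.0811, 0.1057]
orientation: [3.097, 0.527, 0.003]
force: [0.2, -0.6, -0.4]
opening: 0.0159
t 23.5 tcp [ 0.5375 -0.0811  0.1057] tooly -1.2335 F [ 0.2 -0.6 -0.4] op 0.0159 q [-2.440e-01  6.000e-02  1.774e+00  1.000e-03  1.306e+00  9.890e-01] tilt err tool xy [-0.0017 -0.0005]
shift mm [1.6 1.1 4.2]
twist z 0.0003 alt -3.1413
```

View pics/w9c.png

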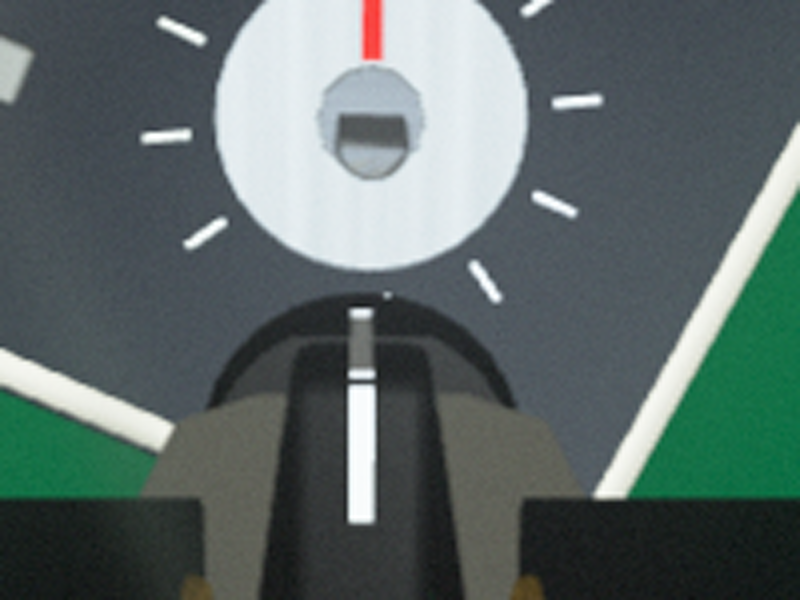

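The crop shows the spindle tip as a D with its flat edge at y≈148 (x≈341–406) and its arc bottom at y≈179. The red line is at column 372, the knob's line at column 362, and the skirt front at (362,292).

```bash
python3 - <<'E'
from h import *
f=lambda c,z:px('w9',190+(c[0]+.5)/4-.5,150+(c[1]+.5)/4-.5,z)
s=robot.read_state();t=s['tool_pos']; th=.337
e=np.array([[np.cos(th),np.sin(th)],[-np.sin(th),np.cos(th)]])
r=lambda P:(e@(P[:2]-t[:2])*1000).round(2)
print('rel TCP (along knob x, lateral left) mm')
print('flat mid',r(f((373,148),.084)),'arc',r(f((373,179),.084)),'arc@82',r(f((373,180),.082)),'disc',r(f((371,117),.0615)),'collar',r(f((372,117),.063)))
L,Rr=f((338,140),.083),f((408,140),.083); print('D sides',r(L),r(Rr))
print('skirt front bottom',r(f((362,292),t[2]-.0113)),'line end',r(f((362,377),t[2]+.0187)),r(f((362,522),t[2]+.0187)))
L,Rr=f((210,405),t[2]-.0113+.004),f((516,405),t[2]-.0113+.004); print('skirt sides',r(L),r(Rr))
p=cv2.imread('pics/w9.png'); h=cv2.cvtColor(p,cv2.COLOR_BGR2HSV); m=(cv2.inRange(h,(0,120,80),(10,255,255))|cv2.inRange(h,(170,120,80),(179,255,255)));m[175:]=0;m[:,:250]=0;m[:,320:]=0
v,u=np.nonzero(m); q=np.array([px('w9',a,b,.0615)[:2] for a,b in zip(u,v)]); vx,vy,x0,y0=cv2.fitLine(q.astype(np.float32),2,0,.01,.01).ravel(); print('red ang',np.arctan(vy/vx),r(np.array([x0,y0])))
go()
E
```

```text
rel TCP (along knob x, lateral left) mm
flat mid [35.48 -1.75] arc [31.31 -1.76] arc@82 [30.76 -1.78] disc [35.97 -1.64] collar [36.21 -1.77]
D sides [36.38  2.89] [36.38 -6.4 ]
skirt front bottom [18.72 -0.29] line end [17.87 -0.27] [ 0.84 -0.28]
skirt sides [ 4.84 19.13] [  4.85 -19.98]
red ang 0.30966768 [51.98 -1.8 ]
t 23.55 tcp [ 0.5376 -0.0811  0.1058] tooly -1.2335 F [-0.6 -0.6 -0.3] op 0.0157 q [-2.440e-01  6.000e-02  1.774e+00  1.000e-03  1.306e+00  9.890e-01] tilt err tool xy [-0.0019 -0.0006]
```

```bash
python3 -m pendant '[{"translation":[12,0.6,0],"twist":[0,-0.002,0],"grip":-1},{"translation":[12,0.6,0],"twist":[0,0,0],"grip":-1},{"translation":[8,0,0],"twist":[0,0,0],"grip":-1},{"translation":[0,0,0],"twist":[0,0,0],"grip":-1},{"translation":[0,0,0],"twist":[0,0,0],"grip":-1},{"translation":[0,0,0],"twist":[0,0,0],"grip":-1},{"translation":[0,0,0],"twist":[0,0,0],"grip":-1},{"translation":[0,0,0],"twist":[0,0,0],"grip":-1},{"translation":[0,0,0],"twist":[0,0,0],"grip":-1},{"translation":[0,0,0],"twist":[0,0,0],"grip":-1}]'; python3 -c "
from h import *
th=.337;e=np.array([[np.cos(th),np.sin(th)],[-np.sin(th),np.cos(th)]]);T=np.array([.5376,-.0811])+e.T@[.037,-.0014];print(T)
go([T[0],T[1],.0975],.337+np.pi/2)"
```

```text
t: 24.55
tool_pos: [0.5685, -0.0721, 0.1073]
orientation: [3.096, 0.526, 0.002]
force: [-0.7, 0.0, 0.2]
opening: 0.0155
[ 0.5729817  -0.07018693]
t 24.55 tcp [ 0.5685 -0.0721  0.1073] tooly -1.2341 F [-0.7  0.   0.2] op 0.0155 q [-2.150e-01  1.360e-01  1.689e+00 -1.000e-03  1.315e+00  1.019e+00] tilt err tool xy [-0.0009 -0.0017]
shift mm [ 4.8 -0.4  9.8]
twist z -0.0004 alt 3.1412
```

```bash
python3 -m pendant '[{"translation":[4,-0.3,0],"twist":[0,0,0],"grip":-1},{"translation":[0,0,0],"twist":[0,0,0],"grip":-1},{"translation":[0,0,4],"twist":[0.001,-0.001,0],"grip":-1},{"translation":[0,0,3],"twist":[0,0,0],"grip":-1},{"translation":[0,0,1],"twist":[0,0,0],"grip":-1},{"translation":[0,0,0],"twist":[0,0,0],"grip":-1},{"translation":[0,0,0],"twist":[0,0,0],"grip":-1},{"translation":[0,0,0],"twist":[0,0,0],"grip":-1},{"translation":[0,0,0],"twist":[0,0,0],"grip":-1},{"translation":[0,0,0],"twist":[0,0,0],"grip":-1}]'; python3 -c "
from h import *
go([.5730,-.0702,.0955],.337+np.pi/2)"
```

```text
t: 25.55
tool_pos: [0.5724, -0.0704, 0.0983]
orientation: [3.097, 0.526, -0.001]
force: [-0.6, 0.1, 0.2]
opening: 0.0158
t 25.55 tcp [ 0.5724 -0.0704  0.0983] tooly -1.2342 F [-0.6  0.1  0.2] op 0.0158 q [-2.110e-01  1.570e-01  1.684e+00 -1.000e-03  1.301e+00  1.024e+00] tilt err tool xy [ 0.0006 -0.0005]
shift mm [0.7 0.  2.8]
twist z -0.0004 alt 3.1412
```

```bash
python3 -m pendant '[{"translation":[0.4,0,0],"twist":[0,0,0],"grip":-1},{"translation":[0,0,0],"twist":[0,0,0],"grip":-1},{"translation":[0,0,1],"twist":[0,0,0],"grip":-1},{"translation":[0,0,1],"twist":[0,0,0],"grip":-1},{"translation":[0,0,1],"twist":[0,0,0],"grip":-1},{"translation":[0,0,1],"twist":[0,0,0],"grip":-1},{"translation":[0,0,1],"twist":[0,0,0],"grip":-1},{"translation":[0,0,0],"twist":[0,0,0],"grip":-1},{"translation":[0,0,0],"twist":[0,0,0],"grip":-1},{"translation":[0,0,0],"twist":[0,0,0],"grip":-1}]'; python3 -c "
from h import *
go([.5730,-.0702,.0755],.337+np.pi/2)"
```

```text
t: 26.55
tool_pos: [0.5732, -0.0702, 0.0932]
orientation: [3.096, 0.526, 0.001]
force: [0.9, 0.2, 0.3]
opening: 0.0156
t 26.55 tcp [ 0.5732 -0.0702  0.0932] tooly -1.2342 F [0.9 0.2 0.3] op 0.0156 q [-2.100e-01  1.630e-01  1.687e+00 -1.000e-03  1.291e+00  1.024e+00] tilt err tool xy [-0.0004 -0.0009]
shift mm [-0.2 -0.1 17.7]
twist z -0.0004 alt 3.1412
```

```bash
python3 -m pendant '[{"translation":[0,0,1],"twist":[0,0,0],"grip":-1},{"translation":[0,0,1],"twist":[0,0,0],"grip":-1},{"translation":[0,0,1],"twist":[0,0,0],"grip":-1},{"translation":[0,0,1],"twist":[0,0,0],"grip":-1},{"translation":[0,0,1],"twist":[0,0,0],"grip":-1},{"translation":[0,0,0],"twist":[0,0,0],"grip":-1},{"translation":[0,0,0],"twist":[0,0,0],"grip":-1},{"translation":[0,0,0],"twist":[0,0,0],"grip":-1},{"translation":[0,0,0],"twist":[0,0,0],"grip":-1},{"translation":[0,0,0],"twist":[0,0,0],"grip":-1}]'; python3 -c "
from h import *
go([.5730,-.0702,.0755],.337+np.pi/2);print(robot.read_state()['wrist_torque'])"
```

```text
t: 27.55
tool_pos: [0.5734, -0.0702, 0.0879]
orientation: [3.096, 0.526, 0.001]
force: [0.1, -0.8, 0.2]
opening: 0.0159
t 27.55 tcp [ 0.5734 -0.0702  0.0879] tooly -1.2342 F [ 0.1 -0.8  0.2] op 0.0159 q [-0.21   0.169  1.691 -0.     1.281  1.024] tilt err tool xy [-0.0007 -0.0009]
shift mm [-0.3 -0.2 12.4]
twist z -0.0004 alt 3.1412
[-0.01664022  0.08151462  0.01816296]
```

Engaged about 7 mm with no force. Continuing to home.

```bash
python3 -m pendant '[{"translation":[0,0,1.5],"twist":[0,0,0],"grip":-1},{"translation":[0,0,1.5],"twist":[0,0,0],"grip":-1},{"translation":[0,0,1.5],"twist":[0,0,0],"grip":-1},{"translation":[0,0,1.5],"twist":[0,0,0],"grip":-1},{"translation":[0,0,1],"twist":[0,0,0],"grip":-1},{"translation":[0,0,1],"twist":[0,0,0],"grip":-1},{"translation":[0,0,0],"twist":[0,0,0],"grip":-1},{"translation":[0,0,0],"twist":[0,0,0],"grip":-1},{"translation":[0,0,0],"twist":[0,0,0],"grip":-1},{"translation":[0,0,0],"twist":[0,0,0],"grip":-1}]' 50; python3 -c "
from h import *
go([.5730,-.0702,.0755],.337+np.pi/2);print(robot.read_state()['wrist_torque'])"
```

```text
t: 28.55
tool_pos: [0.5734, -0.0703, 0.0794]
orientation: [3.096, 0.526, 0.001]
force: [0.8, 0.2, -0.0]
opening: 0.0152
t 28.55 tcp [ 0.5734 -0.0703  0.0794] tooly -1.2342 F [ 0.8  0.2 -0. ] op 0.0152 q [-2.100e-01  1.780e-01  1.697e+00 -1.000e-03  1.266e+00  1.024e+00] tilt err tool xy [-0.0007 -0.001 ]
shift mm [-0.4 -0.2  3.9]
twist z -0.0004 alt 3.1412
[ 0.07114621  0.09844883 -0.02700087]
```

```bash
python3 -m pendant '[{"translation":[0,0,0.7],"twist":[0,0,0],"grip":-1},{"translation":[0,0,0.7],"twist":[0,0,0],"grip":-1},{"translation":[0,0,0.7],"twist":[0,0,0],"grip":-1},{"translation":[0,0,0.7],"twist":[0,0,0],"grip":-1},{"translation":[0,0,0.7],"twist":[0,0,0],"grip":-1},{"translation":[0,0,0.7],"twist":[0,0,0],"grip":-1},{"translation":[0,0,0.7],"twist":[0,0,0],"grip":-1},{"translation":[0,0,0.7],"twist":[0,0,0],"grip":-1},{"translation":[0,0,0.7],"twist":[0,0,0],"grip":-1},{"translation":[0,0,0.7],"twist":[0,0,0],"grip":-1}]' 50; python3 -c "
from h import *
go([.5730,-.0702,.0755],.337+np.pi/2);print(robot.read_state()['wrist_torque'])"
```

```text
t: 29.55
tool_pos: [0.5737, -0.0703, 0.0751]
orientation: [3.096, 0.526, 0.002]
force: [-4.5, 1.0, 9.5]
opening: 0.0158
t 29.55 tcp [ 0.5737 -0.0703  0.0751] tooly -1.234 F [-4.5  1.   9.5] op 0.0158 q [-2.100e-01  1.830e-01  1.699e+00 -1.000e-03  1.257e+00  1.024e+00] tilt err tool xy [-0.0012 -0.0015]
shift mm [-0.6 -0.3 -0.4]
twist z -0.0002 alt 3.1414
[ 0.17686346  1.00509882 -0.0101713 ]
```

```bash
python3 -m pendant '[{"translation":[-0.4,0,0.7],"twist":[0,0,0],"grip":-1},{"translation":[0,0,1],"twist":[0,0,0],"grip":-1},{"translation":[-0.2,0,1],"twist":[0,0,0],"grip":-1},{"translation":[0,0,1],"twist":[0,0,0],"grip":-1},{"translation":[0,0,1],"twist":[0,0,0],"grip":-1},{"translation":[0,0,1],"twist":[0,0,0],"grip":-1},{"translation":[0,0,1],"twist":[0,0,0],"grip":-1},{"translation":[0,0,1],"twist":[0,0,0],"grip":-1},{"translation":[0,0,1],"twist":[0,0,0],"grip":-1},{"translation":[0,0,1],"twist":[0,0,0],"grip":-1}]' 50; python3 -c "
from h import *
go([.5730,-.0702,.0755],.337+np.pi/2);print(robot.read_state()['wrist_torque'])"
```

```text
t: 30.55
tool_pos: [0.5738, -0.0703, 0.0749]
orientation: [3.095, 0.527, 0.004]
force: [-6.1, 0.9, 11.6]
opening: 0.0155
t 30.55 tcp [ 0.5738 -0.0703  0.0749] tooly -1.2333 F [-6.1  0.9 11.6] op 0.0155 q [-2.100e-01  1.830e-01  1.701e+00 -1.000e-03  1.255e+00  1.024e+00] tilt err tool xy [-0.0022 -0.0023]
shift mm [-0.7 -0.4 -0.6]
twist z 0.0004 alt -3.1411
[0.23982441 1.28898176 0.04372788]
```

```bash
python3 -m pendant '[{"translation":[-0.5,0,1.2],"twist":[0.002,-0.002,0],"grip":-1},{"translation":[-0.5,0,1.5],"twist":[0,0,0],"grip":-1},{"translation":[-0.5,0,1.5],"twist":[0,0,0],"grip":-1},{"translation":[-0.5,0,1.5],"twist":[0,0,0],"grip":-1},{"translation":[-0.5,0,1.5],"twist":[0,0,0],"grip":-1},{"translation":[-0.5,0,1.5],"twist":[0,0,0],"grip":-1},{"translation":[-0.5,0,1.5],"twist":[0,0,0],"grip":-1},{"translation":[-0.5,0,1.5],"twist":[0,0,0],"grip":-1},{"translation":[-0.5,0,1.5],"twist":[0,0,0],"grip":-1},{"translation":[-0.5,0,1.5],"twist":[0,0,0],"grip":-1}]' 50; python3 -c "
from h import *
go([.5730,-.0702,.0755],.337+np.pi/2);print(robot.read_state()['wrist_torque'])
snap('wrist','w10');snap('scene','s10');go()
a=np.load('pics/w10.npz')
p=cv2.imread('pics/w10.png'); q=cv2.resize(p[110:310,150:410],None,fx=2,fy=2,interpolation=2)
s=cv2.imread('pics/s10.png'); s=cv2.resize(s[120:300,180:420],None,fx=2.16,fy=2.16)[:388,:520]
im=np.zeros((600,800,3),np.uint8); im[:400,:520]=q; r=cv2.resize(s,(280,209)); im[:209,520:]=r; cv2.imwrite('pics/f.png',im)
for u,v in ((280,240),(280,250),(280,260),(280,150),(260,170)): print(u,v,np.mean([px('w10',i,j) for i in range(u-2,u+3) for j in range(v-2,v+3)],axis=0).round(4))
"
```

```text
t: 31.55
tool_pos: [0.5739, -0.0704, 0.0749]
orientation: [3.096, 0.53, 0.017]
force: [-6.4, 1.9, 12.7]
opening: 0.0155
t 31.55 tcp [ 0.5739 -0.0704  0.0749] tooly -1.232 F [-6.4  1.9 12.7] op 0.0155 q [-0.213  0.176  1.708  0.003  1.247  1.018] tilt err tool xy [-0.0102 -0.0026]
shift mm [-0.7 -0.5 -0.6]
twist z 0.0018 alt -3.1398
[0.37639908 1.28284881 0.01123205]
t 31.65 tcp [ 0.5739 -0.0704  0.0749] tooly -1.232 F [-6.3  2.4 14.6] op 0.0156 q [-0.213  0.176  1.708  0.003  1.247  1.018] tilt err tool xy [-0.0102 -0.0026]
280 240 [ 0.5912 -0.0645  0.0903]
280 250 [ 0.5879 -0.0657  0.0933]
280 260 [ 0.5857 -0.0664  0.0994]
280 150 [ 0.6266 -0.0521  0.0671]
260 170 [ 0.6134 -0.0461  0.0602]
```

View pics/f.png

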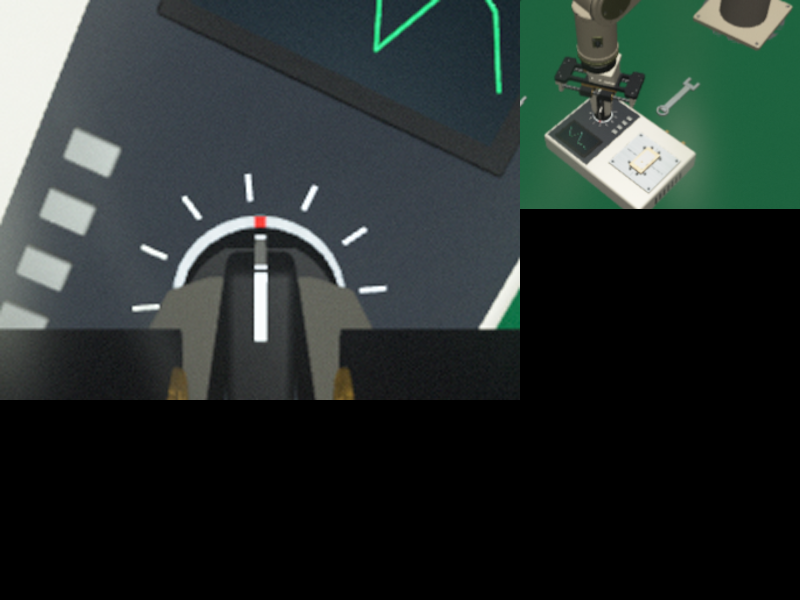

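The view shows the knob's white line (260,270–340) directly in line with the red index (260,222), and the skirt sits concentric on the disc. The antenna still lies on the stage. The push is about 13 N against the stop, so I'm handing in.

```bash
python3 -c "
from h import *
robot.close_job(); go()"
```

```text
the job is handed in; nothing more can be done
the job is handed in; nothing more can be done
```

The job is handed in at about 31.7 s of the 51 s limit. By my checks the antenna is placed, the knob is fitted, and the knob is still held pressed; no verdict was reported.

- **Antenna:** I set it down with no contact force I could measure and let go. The close view straight after release showed it flat and centred between all eight pins. A small scene view at the end still showed it on the stage.
- **Knob:** It went onto the spindle with no resistance, white line in line with the red index. Its underside is at about 63.6 mm, against 64 mm expected when fully home and pressed.
- **Press:** Pushing further stopped giving movement about 4.5 mm below the last reading without force. I took that as the hard stop. At hand-in the grip was set to 50 N and the push was about 13–15 N, above the 8 N needed.

**Checks that disagreed:**
- The top camera put the knob about 10 mm, and the stage about 3 mm, from where the wrist camera did. I used the wrist camera.
- A side load of about 6 N stayed on the knob while pressed, and the tool was tilted by about 0.01 rad.
- One reading of the red line's angle was 0.31 rad instead of 0.34 rad; the final picture showed the lines aligned.
- The last depth readings off the knob were too scattered to confirm its height, so that figure comes from the arm's position.

I kept clear of the caliper, waveguide and wrench, but did not measure their positions again at the end.

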